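# Dry-fit two post caps in the carving shop

### The job

Dry-fit the caps on the two post tops, slipping each part over the post's dowel so that it sits flat on what is below it. On the square post put the square plate and then the pyramid finial, both with their sides parallel to the post's; on the round post put the large disc, then the small collar, then the ball finial. Leave the wax tin, the sharpening stone and the sanding block where they lie.

Things in the scene. Friction and masses are not known exactly. Their poses are not given: they have to be found in the camera images.
- square_post: Fixed square post top, medium-brown wood, 80 x 80 mm and 30 mm high, on the bench. Origin: centre of its underside, z up; x and y square to its sides. From the centre of its top face a wooden dowel 14 mm thick (tapered tip) stands up 30 mm, to 60 mm above the bench. Nearer or farther than the round post.
- round_post: Fixed round post top, medium-brown wood, 80 mm diameter and 30 mm high, with the same kind of dowel, here standing up 44 mm, to 74 mm above the bench. Origin: centre of its underside, z up.
- square_plate: Loose square plate, pale wood, 66 x 66 mm, 16 mm thick, with a 24 mm hole right through its middle. Lies flat. Origin: centre of its underside, z up; x and y square to its sides.
- pyramid: Loose pyramid finial, pale wood: a square base 50 x 50 mm with upright sides 32 mm high, then a four-sided pyramid to 58 mm. A 24 mm blind hole, 20 mm deep, is in its underside. Stands upright. Origin: centre of its underside, z up; x and y square to its sides.
- disc: Loose round disc, pale wood, 66 mm diameter, 16 mm thick, with a 24 mm hole right through. Lies flat. Origin: centre of its underside, z up.
- collar: Loose round collar (small ring), pale wood, 48 mm diameter, 14 mm thick, with a 24 mm hole right through. Lies flat. Origin: centre of its underside, z up.
- ball: Loose ball finial, pale wood: a round foot about 42 mm across and 20 mm high that carries a ball of 48 mm diameter whose centre is 41 mm above the underside; 65 mm high in all. A 22 to 26 mm wide blind hole, 17 mm deep, is in its underside. Stands upright. Origin: centre of its underside, z up.
- tin: Bystander: closed round wax tin, bright metal with a slightly wider lid, 70 mm diameter, 25 mm high. Origin: centre of its underside.
- stone: Bystander: grey sharpening stone in a low wooden holder, 90 x 40 x 18 mm, long along its x. Origin: centre of its underside.
- sander: Bystander: cork sanding block with a reddish abrasive sole, 95 x 58 x 28 mm, long along its x. Origin: centre of its underside.
Not all that is in view belongs to the job. Leave any orange or pink look-alike of the collar alone. Leave any blue look-alike of the ball alone.

How it is judged:
By the outcome, as a careful person would: the job done as asked, in the order asked, and still so for the second after the job is handed in, with the robot touching nothing.
It also fails if it takes over 138 s, if anything falls off the work surface, if the arm or the gripper's body presses on something with over 40 N, if the wrist force passes 120 N, or if a joint passes its speed limit or range.

### The arm

A 6-joint arm with a two-finger parallel gripper is mounted at the origin on the work surface. World frame = base frame: x ahead of the robot, y to its left, z up, the work surface at z = 0. Lengths are in m, angles in degrees, forces in N, time in s.
With the tool pointing down it reaches from about 0.35 to 0.725 m from the base axis. Payload 6 kg.
Tool frame: the origin (TCP) lies at the very end of the fingers, on their centre line; the grasp point (between the pads) lies 19 mm behind it; z points along the fingers, y is the line along which they close (so a half turn about z gives the same grasp; the last joint's range is limited). The gripper opens to 85 mm and grips with 20 to 120 N. Pads are 22 mm wide; open, the fingers measure 114 mm over their backs; the gripper's body (76 mm by 85 mm) begins 54 mm behind the grasp point. The pads swing forward as they close: fully open they stand 13 mm farther back than shut.
Start: joints at [84.723, 2.303, 4.859, 0, -92.561, -19.12], TCP at [0.248, 0.546, 0.231] pointing down, gripper open.
Joint ranges: [-146.85, 146.85], [-73.84, 115.35], [-62.03, 85.46], [-188.31, 113.3], [-161.28, -10.13], [-171.36, 171.36]. Speed limits (degrees/s): [147.25, 147.25, 172.46, 180, 180, 180].

### API

Orientations are given as [roll, pitch, yaw] about the fixed x, y, z axes, in that order (R = Rz(yaw) Ry(pitch) Rx(roll)).
In Python, from station import ctrl gives the robot as it stands.
- The arm moves only by the shell command python3 -m inch 'ROWS'. ROWS is JSON, one flat list of numbers, 7 for each row, row after row: the turn, a rotation vector about the tool's x, y, z in rad, then the shift along the tool's x, y, z in mm, then the opening, from 0 (shut) to 1 (fully open). A call has 1 to 12 rows; each row is the pose to reach, as a shift and turn from the pose commanded when the call began, along the tool's axes at that moment; what a row does not reach only later rows make up. A row lasts 1/10 s, in which the tool goes at most 50 mm and 8.59 degrees, less where a joint would pass 70% of its speed; a pose out of reach is approached as far as the arm can. A call with a gripper value outside its range is refused whole. The fingers move at their own pace and stop on an object; the grip force is fixed at half the most. Time passes only in rows, so rows that repeat a pose let the fingers close. It gives the time, the measured TCP pose, the force, the opening and the grip force at its end, in the units of the state.
- ctrl.get_state(): the state, without advancing time (a new reading comes with each control period).
- ctrl.snapshot(name): name is "side" or "top"; returns a dict with "frame" (400x640x3 uint8, red, green, blue), "fx", "fy", "cx", "cy" (pixels), "distortion" ([k1, k2, p1, p2, k3] as OpenCV has them; the pictures are not rectified), "world_to_cam" (4x4, takes a point from world to camera coordinates). Camera axes: x right, y up, looking along -z (the intrinsics and any distortion apply to the point x, -y, -z); pixel columns grow to the right and rows downward; lengths in m; the calibration is good to about 2 mm. A picture is of the moment at which its call begins. There is no depth.
- ctrl.finish_job(): hands the job in; it is judged then, once.
The state is a dict: "time_s": time; "q": joint angles; "qd": joint speeds; "tau": joint torques, N m; "tcp_pos": TCP position; "eef_rot": TCP orientation; "ft_force": force on the tool from outside, world axes, zero at the start; "moment": the same for the moment, N m; "grip_width": finger opening in m; "grasp_force": force on a finger pad.
Only numpy, scipy, OpenCV 4.12 (cv2) and the standard library are available. Lean on these libraries where they do the work, as an engineer would, in place of code of your own. Each camera call takes 0.05 s, during which the arm holds its last target. There are 200 camera calls.

## Working session

There is one attempt and no reset: what is moved stays moved. The work goes in short steps, Python scripts to look and compute and a shell command to move; the robot and the scene stay as the last step left them, time stands still between calls to the robot, and variables do not carry over. Pictures are saved under pics/ and viewed, at most 14 in all, crops included, and the job is handed in when it is done.

```bash
mkdir -p pics; ls; python3 - <<'E'
from station import ctrl
import cv2,numpy as np
s=ctrl.get_state();print(s)
for n in("top","side"):
    d=ctrl.snapshot(n);cv2.imwrite(f"pics/{n}0.png",d["frame"][:,:,::-1])
    print(n,d["fx"],d["fy"],d["cx"],d["cy"],d["distortion"]);print(np.round(d["world_to_cam"],4).tolist())
E
```

```text
pics
{'time_s': 0.0, 'q': array([ 8.47244042e+01,  2.33764174e+00,  4.80361151e+00, -2.70183737e-02,
       -9.25595884e+01, -1.91186837e+01]), 'qd': array([ 0.02018999, -0.05329899,  0.04631319, -0.03899641,  0.0494862 ,
        0.10543993]), 'tau': array([-2.26900520e-04, -3.68201423e+01,  3.47419131e+01,  6.93241417e+00,
       -5.39353248e-03, -6.32583820e-06]), 'tcp_pos': array([0.24760527, 0.54618516, 0.23029967]), 'eef_rot': array([ 1.79902704e+02, -5.15797491e-03, -2.43930905e+01]), 'ft_force': array([ 0.28529978,  0.40383442, -0.03838778]), 'moment': array([-0.02845786,  0.00827573,  0.04108596]), 'grasp_force': 0.0, 'grip_width': 0.08558992656339261}
top 475.07647714862014 475.07647714862014 325.1397649119284 201.49366693354594 [-0.11702184  0.          0.          0.          0.        ]
[[0.0113, -0.9999, 0.011, -0.0533], [0.9908, 0.0127, 0.1349, -0.5228], [-0.1351, 0.0093, 0.9908, -1.2266], [0.0, 0.0, 0.0, 1.0]]
side 436.1563431270849 436.1563431270849 322.0963656773203 191.87310027191947 [-0.07286418  0.          0.          0.          0.        ]
[[0.9034, -0.4286, -0.0149, -0.4813], [0.2775, 0.5578, 0.7822, -0.1608], [-0.3269, -0.7107, 0.6229, -0.909], [0.0, 0.0, 0.0, 1.0]]
```

View pics/top0.png

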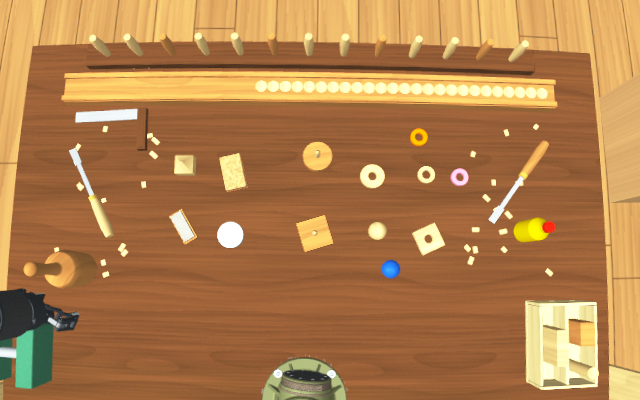

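View pics/side0.png

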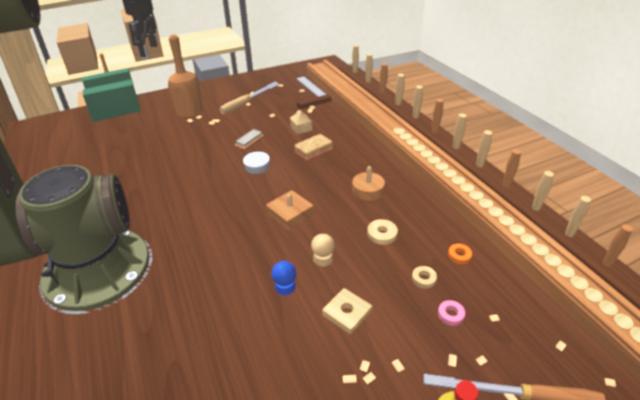

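Top view, pale parts: pyramid (185,165), disc (372,176), collar (426,174), plate (428,239), ball (377,231). Posts: round (317,155), square (314,233). Look-alikes are the orange ring (419,137), the pink ring (459,177) and the blue ball (390,269). The uncoloured wooden ones at (426,174) and (377,231) fit the description. I'll confirm these in an enlarged crop.

```bash
cat > h.py <<'E'
import cv2,numpy as np
from station import ctrl
def cam(n):
    d=ctrl.snapshot(n);K=np.array([[d["fx"],0,d["cx"]],[0,d["fy"],d["cy"]],[0,0,1]])
    M=np.diag([1,-1,-1,1])@np.array(d["world_to_cam"])
    return d["frame"],K,np.array(d["distortion"]),M
def ray(c,uv):
    _,K,D,M=c;p=cv2.undistortPoints(np.array([[uv]],float),K,D)[0,0]
    R=M[:3,:3];return -R.T@M[:3,3],R.T@np.array([p[0],p[1],1])
def onz(c,uv,z):
    o,d=ray(c,uv);return o+d*(z-o[2])/d[2]
def proj(c,P):
    _,K,D,M=c;return cv2.projectPoints(np.array(P,float).reshape(-1,3),cv2.Rodrigues(M[:3,:3])[0],M[:3,3],K,D)[0][:,0]
def tri(c1,u1,c2,u2):
    o1,d1=ray(c1,u1);o2,d2=ray(c2,u2)
    t=np.linalg.lstsq(np.c_[d1,-d2],o2-o1,rcond=None)[0]
    a,b=o1+t[0]*d1,o2+t[1]*d2
    return (a+b)/2,np.linalg.norm(a-b)
def crop(c,x0,y0,x1,y1,k,name):
    im=cv2.resize(c[0][y0:y1,x0:x1,::-1],None,fx=k,fy=k,interpolation=cv2.INTER_CUBIC);cv2.imwrite("pics/"+name,im)
E
python3 - <<'E'
from h import *
t=cam("top");s=cam("side")
crop(t,290,120,480,290,3.5,"tc.png")
crop(s,260,150,480,340,3.1,"sc.png")
a=t[0][120:260,165:345];b=s[0][95:225,250:390]
b=cv2.resize(b,None,fx=3,fy=3,interpolation=cv2.INTER_CUBIC);a=cv2.resize(a,None,fx=2,fy=2,interpolation=cv2.INTER_CUBIC)
o=np.zeros((390,780,3),np.uint8);o[:280,:360]=a;o[:,360:]=b;cv2.imwrite("pics/lc.png",o[:,:,::-1])
E
```

```text
(no output)
```

View pics/tc.png

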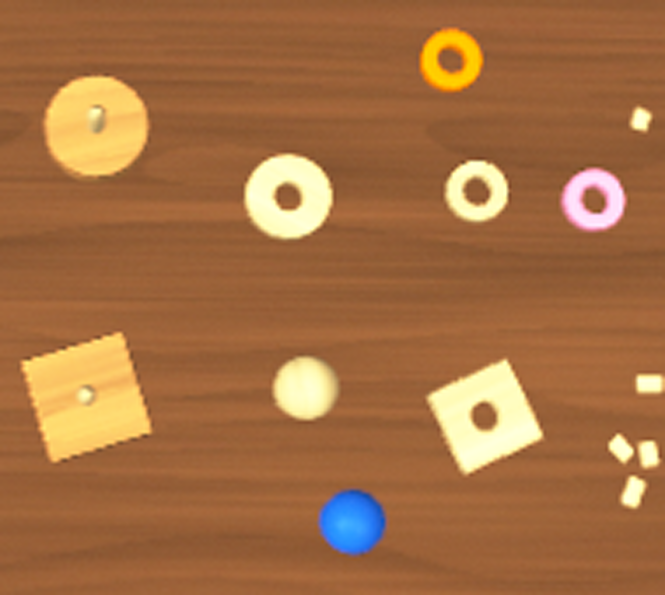

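View pics/sc.png

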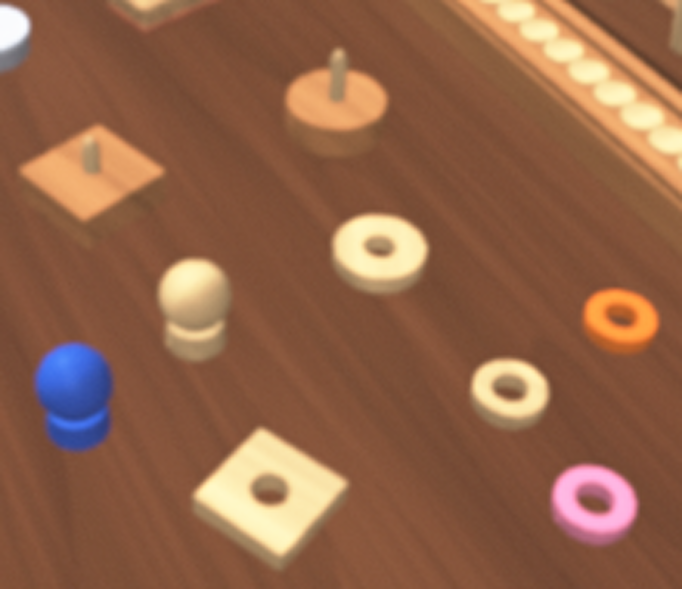

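View pics/lc.png

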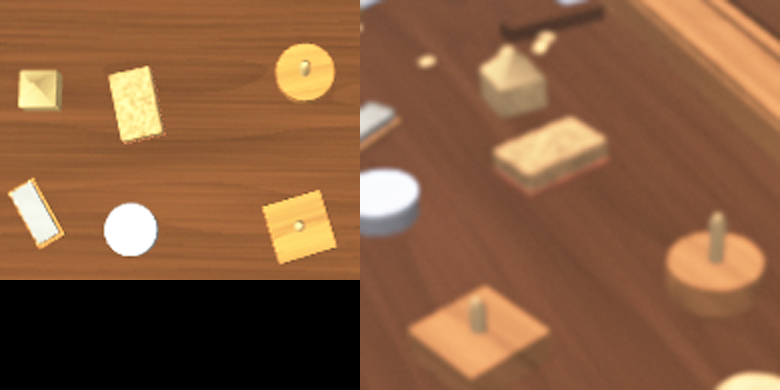

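The crops confirm it. The plain wooden collar is at crop (477,191) and the wooden ball at (306,388); the orange, pink and blue ones are look-alikes. Next I triangulate.

```bash
cat > m.py <<'E'
from h import *
t=cam("top");s=cam("side")
T=lambda x,y:(290+(x+.5)/3.5-.5,120+(y+.5)/3.5-.5)
S=lambda x,y:(260+(x+.5)/3.1-.5,150+(y+.5)/3.1-.5)
LT=lambda x,y:(165+(x+.5)/2-.5,120+(y+.5)/2-.5)
LS=lambda x,y:(250+(x-360+.5)/3-.5,95+(y+.5)/3-.5)
P={"disc":(T(288,196),S(380,247)),"collar":(T(477,191),S(510,386)),"plate":(T(485,416),S(270,490)),
"ball_c":(T(306,388),S(195,293)),"dowR":(T(96,108),S(338,51)),"dowS":(T(87,393),S(91,140)),"pyr":(LT(38,88),LS(508,48)),
"roundtop":(T(97,125),S(337,98)),"sqtop":(T(87,397),S(92,173))}
for k,(a,b) in P.items():
    p,e=tri(t,a,s,b);print(k,np.round(p*1000,1),round(e*1000,1))
# rough masks in top view
hsv=cv2.cvtColor(t[0],cv2.COLOR_RGB2HSV)
m=((hsv[...,2]>185)).astype(np.uint8)
for k,(u,v),z in (("disc",(372,168),.016),("collar",(426,168),.014),("plate",(422,238),.016),("ball",(377,231),.041),("pyr",(184,168),.032),("sqpost",(308,240),.03),("rpost",(312,160),.03),("sander",(233,172),.028),("stone",(183,226),.018),("tin",(230,235),.025)):
    n,l,st,ce=cv2.connectedComponentsWithStats(m);i=l[v,u]
    if not i or st[i][4]>3000: print(k,"no",st[i]);continue
    c=max(cv2.findContours((l==i).astype(np.uint8),cv2.RETR_EXTERNAL,cv2.CHAIN_APPROX_NONE)[0],key=len)
    W=np.array([onz(t,q,z)[:2]*1000 for q in c[:,0].astype(float)],np.float32)
    (x,y),(w,h),a=cv2.minAreaRect(W);h_=cv2.convexHull(W);mo=cv2.moments(h_)
    print(k,"rect",np.round([x,y,w,h,a],1),"cen",np.round([mo['m10']/mo['m00'],mo['m01']/mo['m00']],1),"reach",round(float(np.hypot(x,y))))
print("camT",-t[3][:3,:3].T@t[3][:3,3])
E
python3 m.py
```

```text
disc [ 599.7 -174.5   10. ] 0.7
collar [ 606.3 -324.1   10.1] 0.0
plate [ 429.1 -327.2   10. ] 0.7
ball_c [ 447.2 -184.5   40.5] 0.4
dowR [651.  -23.1  71.8] 4.4
dowS [440.3 -20.   55. ] 0.9
pyr [614.4 328.8  64.4] 2.2
roundtop [650.3 -24.3  26.1] 1.2
sqtop [439.4 -19.6  22.9] 1.3
disc rect [ 599.4 -174.2   63.8   66.     0.8] cen [ 598.8 -174. ] reach 624
collar rect [ 604.9 -322.1   47.3   47.8   89. ] cen [ 605.3 -322.5] reach 685
plate rect [ 429.  -325.8   68.9   72.9   24.6] cen [ 429.  -325.7] reach 539
ball rect [ 447.4 -183.    45.    45.     0. ] cen [ 447.2 -183.3] reach 483
pyr rect [6.219e+02 3.386e+02 5.000e+01 5.430e+01 5.000e-01] cen [621.5 339.4] reach 708
sqpost rect [439.7 -18.7  79.4  81.5  17.5] cen [439.9 -18.7] reach 440
rpost rect [648.4 -23.6  77.7  81.3   0.8] cen [648.9 -23.3] reach 649
sander rect [601.8 203.9  99.1  59.9  13.6] cen [602.2 204.9] reach 635
stone rect [453.  336.6  90.8  42.2  31. ] cen [453.5 336.5] reach 564
tin rect [434.3 206.7  69.6  67.1   1.8] cen [433.7 206.3] reach 481
camT [ 0.35288849 -0.03521078  1.28644145]
```

```bash
python3 - <<'E'
from h import *
from scipy.optimize import least_squares
t=cam("top");s=cam("side")
hsv=cv2.cvtColor(t[0],cv2.COLOR_RGB2HSV)
for k,(u,v),z,H,th0,x0,y0 in (("plate",(422,238),.016,33,25,429,-326),("sqpost",(308,240),.03,40,17,439.7,-18.7),("pyr",(184,168),.032,25,0,622,339)):
    m=(hsv[...,2]>185).astype(np.uint8);n,l=cv2.connectedComponents(m)
    sub=cv2.resize((l==l[v,u]).astype(np.float32)*255,None,fx=1,fy=1)
    c=max(cv2.findContours((l==l[v,u]).astype(np.uint8),cv2.RETR_EXTERNAL,cv2.CHAIN_APPROX_NONE)[0],key=len)[:,0].astype(float)
    W=np.array([onz(t,q,z)[:2]*1000 for q in c])
    def f(p):
        a=np.radians(p[2]);d=(W-p[:2])@np.array([[np.cos(a),-np.sin(a)],[np.sin(a),np.cos(a)]])
        return np.abs(d).max(1)-p[3]
    r=least_squares(f,[x0,y0,th0,H],loss="soft_l1");print(k,np.round(r.x,1),"rms",round(float(np.sqrt(np.mean(r.fun**2))),2))
a=cv2.resize(t[0][145:185,160:250],None,fx=8,fy=8,interpolation=cv2.INTER_CUBIC)
b=cv2.resize(s[0][100:160,280:340],None,fx=4,fy=4,interpolation=cv2.INTER_CUBIC)
o=np.zeros((570,720,3),np.uint8);o[:320]=a;o[325:565,:240]=b;cv2.imwrite("pics/pyr.png",o[:,:,::-1])
E
```

```text
plate [ 428.9 -325.5   24.7   34. ] rms 1.07
sqpost [439.8 -18.8  17.7  39. ] rms 0.87
pyr [621.8 340.    1.2  24.9] rms 0.66
```

View pics/pyr.png

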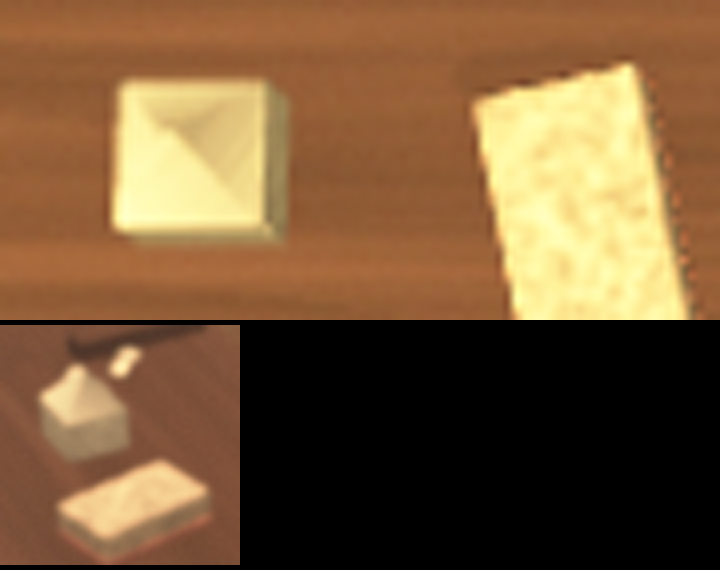

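```bash
cat > g.py <<'E'
import sys,numpy as np
from scipy.spatial.transform import Rotation as R
from station import ctrl
s=ctrl.get_state();p=s["tcp_pos"]*1000;r=R.from_euler("xyz",s["eef_rot"],degrees=True)
a=[float(v) for v in sys.argv[1:]]
for i in range(0,len(a),4):
    d=r.inv().apply(np.array(a[i:i+3])-p);w=(r.inv()*R.from_euler("xyz",[180,0,a[i+3]],degrees=True)).as_rotvec()
    print("turn",w.round(3),"shift",d.round(1))
print("at",p.round(1),s["eef_rot"].round(2),"F",s["ft_force"].round(1),"w",round(s["grip_width"]*1000,1),"g",round(s["grasp_force"],1),"t",round(s["time_s"],2),"q6",s["q"][5].round(1))
E
python3 g.py 420 100 180 -65
python3 -m inch '[0,0,0.709,341,335,50,1, 0,0,0.709,341,335,50,1, 0,0,0.709,341,335,50,1, 0,0,0.709,341,335,50,1, 0,0,0.709,341,335,50,1, 0,0,0.709,341,335,50,1, 0,0,0.709,341,335,50,1, 0,0,0.709,341,335,50,1, 0,0,0.709,341,335,50,1, 0,0,0.709,341,335,50,1, 0,0,0.709,341,335,50,1, 0,0,0.709,341,335,50,1]'
python3 g.py 429 -326 120 -65
```

```text
turn [ 0.    -0.     0.709] shift [341.2 335.4  51.2]
at [247.8 546.4 231.1] [179.98  -0.   -24.4 ] F [ 0.1 -0.4 -0.1] w 85.4 g 0.0 t 0.4 q6 -19.1
time_s: 1.6
tcp_pos: [0.4201, 0.0999, 0.1814]
eef_rot: [-180.0, 0.0, -65.1]
ft_force: [0.2, 1.2, 0.5]
grip_width: 0.0853
grasp_force: 0.0
turn [-0.     0.    -0.002] shift [390.2 171.   61.3]
at [420.1  99.9 181.4] [-1.7999e+02  1.0000e-02 -6.5140e+01] F [0.2 1.2 0.5] w 85.3 g 0.0 t 1.6 q6 -15.6
```

```bash

python3 -m inch '[0,0,0,390,171,61,1, 0,0,0,390,171,61,1, 0,0,0,390,171,61,1, 0,0,0,390,171,61,1, 0,0,0,390,171,61,1, 0,0,0,390,171,61,1, 0,0,0,390,171,61,1, 0,0,0,390,171,61,1, 0,0,0,390,171,61,1, 0,0,0,390,171,61,1, 0,0,0,390,171,61,1]'
python3 g.py 429 -326 2 -65
```

```text
time_s: 2.7
tcp_pos: [0.4301, -0.3248, 0.1199]
eef_rot: [180.0, 0.0, -65.0]
ft_force: [-0.7, 0.7, -1.0]
grip_width: 0.0855
grasp_force: 0.0
turn [ 0.001  0.001 -0.   ] shift [  0.7   1.4 117.9]
at [ 430.1 -324.8  119.9] [ 1.7996e+02  4.0000e-02 -6.5020e+01] F [-0.7  0.7 -1. ] w 85.5 g 0.0 t 2.7 q6 40.7
```

```bash

python3 -m inch '[0,0,0,0,0.5,40,1, 0,0,0,0,0.5,80,1, 0,0,0,0,0.5,105,1, 0,0,0,0,0.5,115,1, 0,0,0,0,0.5,118,1, 0,0,0,0,0.5,118,1, 0,0,0,0,0.5,118,0, 0,0,0,0,0.5,118,0, 0,0,0,0,0.5,118,0, 0,0,0,0,0.5,118,0, 0,0,0,0,0.5,118,0, 0,0,0,0,0.5,118,0]'
python3 g.py 439.7 -18.9 120 -72.4
```

```text
time_s: 3.9
tcp_pos: [0.4307, -0.3261, 0.0049]
eef_rot: [-179.9, -0.2, -65.0]
ft_force: [-1.0, 1.5, 6.1]
grip_width: 0.0638
grasp_force: 66.3
turn [-0.003 -0.003  0.129] shift [-274.3 -138.3 -115.7]
at [ 430.7 -326.1    4.9] [-179.87   -0.19  -64.99] F [-1.   1.5  6.1] w 63.8 g 66.3 t 3.9 q6 40.8
```

```bash

python3 -m inch '[0,0,0,0,0,-10,0, 0,0,0,0,0,-30,0, 0,0,0,0,0,-60,0, 0,0,0,0,0,-85,0, 0,0,0,0,0,-100,0, 0,0,0,0,0,-100,0, 0,0,0,0,0,-100,0, 0,0,0,0,0,-100,0]'
python3 g.py 439.7 -18.9 102 -72.4
```

```text
time_s: 4.7
tcp_pos: [0.4284, -0.325, 0.1005]
eef_rot: [179.9, 0.1, -65.0]
ft_force: [-0.1, -0.1, -1.9]
grip_width: 0.0635
grasp_force: 65.9
turn [0.002 0.002 0.129] shift [-272.7 -139.4   -1.1]
at [ 428.4 -325.   100.5] [ 1.7991e+02  1.3000e-01 -6.5030e+01] F [-0.1 -0.1 -1.9] w 63.5 g 65.9 t 4.7 q6 40.8
```

```bash

python3 -m inch '[0,0,0.01,-20,-10,0,0, 0,0,0.03,-55,-28,0,0, 0,0,0.05,-95,-48,0,0, 0,0,0.07,-135,-69,0,0, 0,0,0.09,-175,-89,0,0, 0,0,0.11,-215,-110,0,0, 0,0,0.129,-245,-125,0,0, 0,0,0.129,-263,-134,0,0, 0,0,0.129,-272,-139,0,0, 0,0,0.129,-273,-139,0,0, 0,0,0.129,-273,-139,0,0, 0,0,0.129,-273,-139,0,0]'
python3 g.py 439.7 -18.9 34 -72.4
python3 - <<'E'
from h import *
t=cam("top");s=cam("side")
a=cv2.resize(t[0][190:270,270:360],None,fx=4,fy=4,interpolation=cv2.INTER_CUBIC)
b=cv2.resize(s[0][150:240,240:340],None,fx=4,fy=4,interpolation=cv2.INTER_CUBIC)
o=np.zeros((360,760,3),np.uint8);o[:320,:360]=a;o[:,360:]=b;cv2.imwrite("pics/over1.png",o[:,:,::-1])
E
```

```text
time_s: 5.9
tcp_pos: [0.4398, -0.0202, 0.102]
eef_rot: [180.0, -0.0, -72.5]
ft_force: [0.1, 0.3, -1.0]
grip_width: 0.0636
grasp_force: 65.8
turn [ 0.001 -0.    -0.001] shift [-1.3 -0.4 68. ]
at [439.8 -20.2 102. ] [ 1.7996e+02 -2.0000e-02 -7.2480e+01] F [ 0.1  0.3 -1. ] w 63.6 g 65.8 t 5.9 q6 -6.4
```

View pics/over1.png

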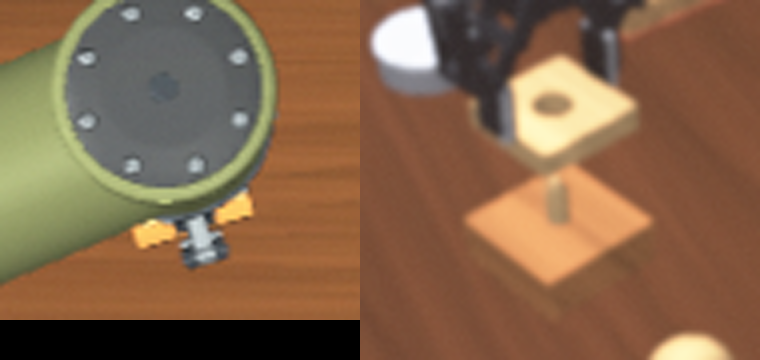

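```bash
python3 - <<'E'
from h import *
s=cam("side")
print(proj(s,[[.4397,-.0189,.114],[.4397,-.0189,.1],[.4397,-.0189,.06]]))
print(onz(s,(287.6,175.6),.114),onz(s,(287.6,175.6),.112))
E
python3 -m inch '[0,0,0,-1,0,20,0, 0,0,0,-1,0,35,0, 0,0,0,-1,0,45,0, 0,0,0,-1,0,52,0, 0,0,0,-1,0,57,0, 0,0,0,-1,0,60,0, 0,0,0,-1,0,62,0, 0,0,0,-1,0,64,0, 0,0,0,-1,0,66,0, 0,0,0,-1,0,66,0]'
python3 g.py 439.7 -18.9 34 -72.4
```

```text
[[287.12219757 173.92482313]
 [287.52490922 178.96948173]
 [288.64060206 192.90254969]]
[ 0.4383146  -0.02521502  0.114     ] [ 0.43921188 -0.0226311   0.112     ]
time_s: 7.05
tcp_pos: [0.4396, -0.0183, 0.0362]
eef_rot: [180.0, -0.0, -72.4]
ft_force: [-0.5, 0.1, -0.5]
grip_width: 0.0637
grasp_force: 65.9
turn [ 0. -0. -0.] shift [0.6 0.1 2.2]
at [439.6 -18.3  36.2] [179.99  -0.   -72.41] F [-0.5  0.1 -0.5] w 63.7 g 65.9 t 7.05 q6 -6.5
```

```bash

python3 -m inch '[0,0,0,0,0,1,0, 0,0,0,0,0,2,0, 0,0,0,0,0,2,0, 0,0,0,0,0,2,0]'
python3 -m inch '[0,0,0,0,0,1,0, 0,0,0,0,0,1,0, 0,0,0,0,0,1,0]'
```

```text
time_s: 7.45
tcp_pos: [0.4399, -0.0184, 0.0349]
eef_rot: [-180.0, -0.0, -72.4]
ft_force: [-3.7, 1.1, 4.2]
grip_width: 0.0636
grasp_force: 66.4
time_s: 7.75
tcp_pos: [0.44, -0.0184, 0.0349]
eef_rot: [-180.0, -0.0, -72.4]
ft_force: [-6.0, 0.7, 10.2]
grip_width: 0.0633
grasp_force: 67.1
```

```bash

python3 -m inch '[0,0,0,0,0,0,1, 0,0,0,0,0,0,1, 0,0,0,0,0,0,1, 0,0,0,0,0,0,1, 0,0,0,0,0,-10,1, 0,0,0,0,0,-35,1, 0,0,0,0,0,-75,1, 0,0,0,0,0,-115,1, 0,0,0,0,0,-130,1, 0,0,0,0,0,-130,1, 0,0,0,0,0,-130,1]'
python3 g.py 621.8 340 160 -88.8
```

```text
time_s: 8.85
tcp_pos: [0.4394, -0.0182, 0.163]
eef_rot: [180.0, 0.0, -72.4]
ft_force: [0.1, -0.1, -0.6]
grip_width: 0.0854
grasp_force: 0.0
turn [0.    0.    0.286] shift [-286.4 -282.1    3.1]
at [439.4 -18.2 163. ] [ 1.7999e+02  3.0000e-02 -7.2410e+01] F [ 0.1 -0.1 -0.6] w 85.4 g 0.0 t 8.85 q6 -6.5
```

```bash

python3 -m inch '[0,0,0.286,-286.5,-282,3,1, 0,0,0.286,-286.5,-282,3,1, 0,0,0.286,-286.5,-282,3,1, 0,0,0.286,-286.5,-282,3,1, 0,0,0.286,-286.5,-282,3,1, 0,0,0.286,-286.5,-282,3,1, 0,0,0.286,-286.5,-282,3,1, 0,0,0.286,-286.5,-282,3,1, 0,0,0.286,-286.5,-282,3,1, 0,0,0.286,-286.5,-282,3,1, 0,0,0.286,-286.5,-282,3,1, 0,0,0.286,-286.5,-282,3,1]'
python3 g.py 621.8 340 6 -88.8
python3 - <<'E'
from h import *
t=cam("top");s=cam("side")
a=cv2.resize(t[0][190:280,270:360],None,fx=4,fy=4,interpolation=cv2.INTER_CUBIC)
b=cv2.resize(s[0][60:240,240:340],None,fx=3,fy=3,interpolation=cv2.INTER_CUBIC)
o=np.zeros((540,660,3),np.uint8);o[:360,:360]=a;o[:,360:]=b;cv2.imwrite("pics/p1.png",o[:,:,::-1])
E
```

```text
time_s: 10.05
tcp_pos: [0.6218, 0.3389, 0.1615]
eef_rot: [-179.9, 0.0, -88.8]
ft_force: [-0.1, -0.2, 1.1]
grip_width: 0.0852
grasp_force: 0.0
turn [-0.001  0.001 -0.001] shift [-1.000e+00  1.000e-01  1.555e+02]
at [621.8 338.9 161.5] [-1.7993e+02  4.0000e-02 -8.8850e+01] F [-0.1 -0.2  1.1] w 85.2 g 0.0 t 10.05 q6 -43.6
```

View pics/p1.png

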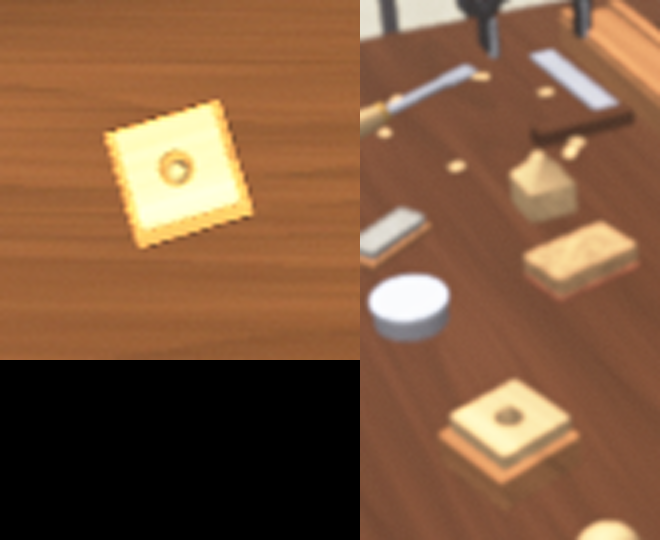

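The plate lies flat and parallel on the post with the dowel in its hole (crop 176,168). The pyramid is next.

```bash

python3 -m inch '[0,0,0,-1,0,40,1, 0,0,0,-1,0,80,1, 0,0,0,-1,0,115,1, 0,0,0,-1,0,138,1, 0,0,0,-1,0,150,1, 0,0,0,-1,0,154,1, 0,0,0,-1,0,154,1, 0,0,0,-1,0,154,0, 0,0,0,-1,0,154,0, 0,0,0,-1,0,154,0, 0,0,0,-1,0,154,0, 0,0,0,-1,0,154,0]'
python3 -m inch '[0,0,0,0,0,0,0, 0,0,0,0,0,0,0, 0,0,0,0,0,-8,0, 0,0,0,0,0,-30,0, 0,0,0,0,0,-60,0, 0,0,0,0,0,-95,0, 0,0,0,0,0,-110,0, 0,0,0,0,0,-115,0, 0,0,0,0,0,-115,0, 0,0,0,0,0,-115,0]'
python3 g.py 439.7 -18.9 123 -72.4
```

```text
time_s: 11.35
tcp_pos: [0.6232, 0.3417, 0.0104]
eef_rot: [-179.8, 0.1, -88.8]
ft_force: [-2.2, -1.4, 8.0]
grip_width: 0.0642
grasp_force: 63.7
time_s: 12.35
tcp_pos: [0.6211, 0.3406, 0.1189]
eef_rot: [179.8, -0.1, -88.8]
ft_force: [-0.6, -0.9, -0.2]
grip_width: 0.064
grasp_force: 66.0
turn [ 0.003 -0.001 -0.286] shift [355.7 188.8  -3. ]
at [621.1 340.6 118.9] [ 1.7984e+02 -9.0000e-02 -8.8800e+01] F [-0.6 -0.9 -0.2] w 64.0 g 66.0 t 12.35 q6 -43.6
```

```bash
python3 - <<'E'
from h import *
t=cam("top");s=cam("side")
a=cv2.resize(t[0][120:200,140:240],None,fx=4,fy=4,interpolation=cv2.INTER_CUBIC)
b=cv2.resize(s[0][50:150,260:350],None,fx=4,fy=4,interpolation=cv2.INTER_CUBIC)
o=np.zeros((400,760,3),np.uint8);o[:320,:400]=a;o[:,400:]=b;cv2.imwrite("pics/pg.png",o[:,:,::-1])
E
```

```text
(no output)
```

View pics/pg.png

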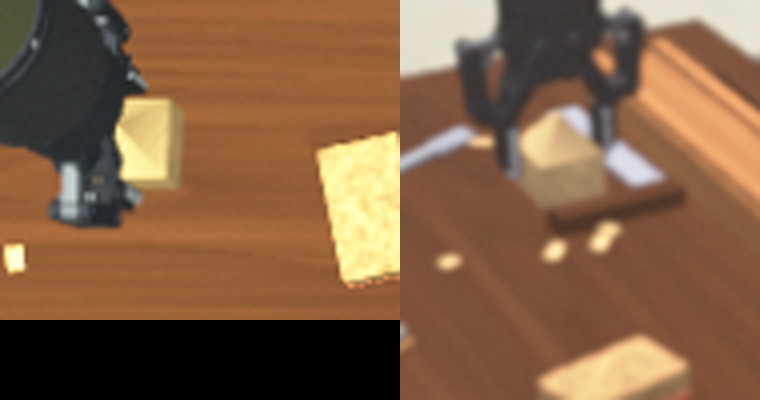

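```bash
python3 - <<'E'
from h import *
t=cam("top");s=cam("side")
x,y,z=.6211,.3406,.1189
import itertools
for nm,c,f in (("top",t,lambda q:((q[0]-140)*4,(q[1]-120)*4)),("side",s,lambda q:((q[0]-260)*4+400,(q[1]-50)*4))):
    for l,P in (("tcp",[x,y,z]),("padA",[x+.032,y,z+.01]),("padB",[x-.032,y,z+.01]),("apex",[x,y,z-.007+.058])):
        print(nm,l,np.round(f(proj(c,[P])[0])))
    for a,b in ((1,1),(1,-1),(-1,-1),(-1,1)):
        print(nm,"shoulder",a,b,np.round(f(proj(c,[[x+a*.025,y+b*.025,z-.007+.032]])[0])), "base",np.round(f(proj(c,[[x+a*.025,y+b*.025,z-.007]])[0])))
E
```

```text
top tcp [133. 148.]
top padA [131.  95.]
top padB [125. 194.]
top apex [108. 129.]
top shoulder 1 1 [ 84. 100.] base [100. 112.]
top shoulder 1 -1 [163. 100.] base [177. 112.]
top shoulder -1 -1 [158. 178.] base [172. 189.]
top shoulder -1 1 [ 79. 178.] base [ 95. 189.]
side tcp [556. 168.]
side padA [595. 146.]
side padB [515. 164.]
side apex [553. 103.]
side shoulder 1 1 [572. 117.] base [574. 157.]
side shoulder 1 -1 [600. 142.] base [601. 183.]
side shoulder -1 -1 [536. 156.] base [538. 197.]
side shoulder -1 1 [510. 130.] base [513. 170.]
```

```bash

python3 -m inch '[0,0,-0.02,20,11,0,0, 0,0,-0.05,55,29,0,0, 0,0,-0.08,95,50,0,0, 0,0,-0.11,135,72,0,0, 0,0,-0.15,175,93,0,0, 0,0,-0.18,215,114,0,0, 0,0,-0.22,255,135,0,0, 0,0,-0.25,295,157,0,0, 0,0,-0.286,325,173,0,0, 0,0,-0.286,345,183,0,0, 0,0,-0.286,355.5,189,0,0, 0,0,-0.286,355.5,189,0,0]'
python3 g.py 439.7 -18.9 123 -72.4
python3 - <<'E'
from h import *
t=cam("top");s=cam("side")
a=cv2.resize(t[0][200:260,290:350],None,fx=5,fy=5,interpolation=cv2.INTER_CUBIC)
b=cv2.resize(s[0][130:230,250:325],None,fx=6,fy=6,interpolation=cv2.INTER_CUBIC)
o=np.zeros((600,750,3),np.uint8);o[:300,:300]=a;o[:,300:]=b;cv2.imwrite("pics/over2.png",o[:,:,::-1])
E
```

```text
time_s: 13.75
tcp_pos: [0.44, -0.0192, 0.1214]
eef_rot: [-180.0, -0.0, -72.5]
ft_force: [-0.5, 0.5, -0.9]
grip_width: 0.0636
grasp_force: 66.0
turn [-0.001 -0.    -0.002] shift [-0.4  0.2 -1.6]
at [440.  -19.2 121.4] [-179.97   -0.    -72.5 ] F [-0.5  0.5 -0.9] w 63.6 g 66.0 t 13.75 q6 -6.5
```

View pics/over2.png

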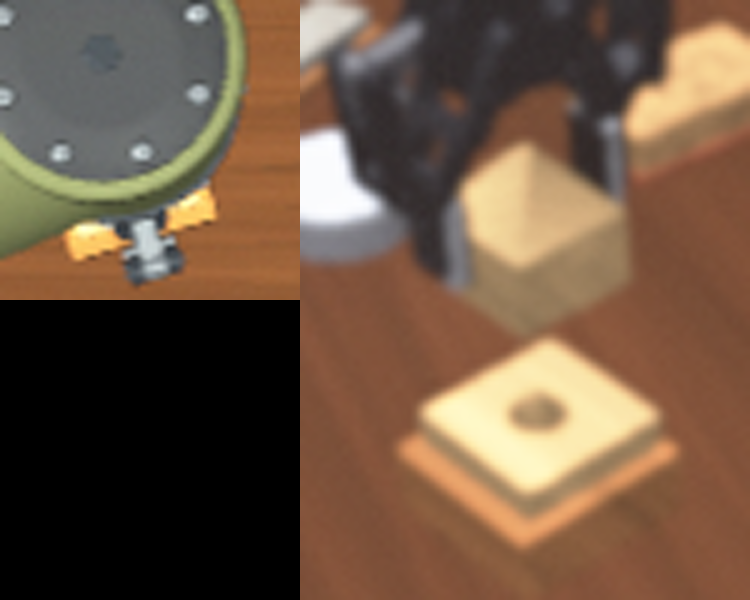

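```bash
python3 - <<'E'
from h import *
from scipy.optimize import least_squares
s=cam("side")
f=lambda x,y:(250+(x-300+.5)/6-.5,130+(y+.5)/6-.5)
obs=np.array([f(525,268),f(628,207),f(525,335),f(631,272),f(525,145)])
def mod(p,h=.025,flip=1):
    x,y,z,a=p[:4];c,sn=np.cos(a),np.sin(a);R=np.array([[c,-sn],[sn,c]])
    L=[(-h,-h,.032),(h,-h,.032),(-h,-h,0),(h,-h,0),(0,0,.058)]
    return proj(s,[[*(R@np.array(q[:2])+[x,y]),q[2]+z] for q in L])
for fn,p0 in ((lambda p:(mod(p)-obs).ravel(),[.44,-.019,.11,.3]),(lambda p:(mod(p,p[4])-obs).ravel(),[.44,-.019,.11,.3,.025])):
    r=least_squares(fn,p0,x_scale=[.01]*3+[.1]+[.01]*(len(p0)-4));print(np.round(r.x,4),np.degrees(r.x[3]),np.abs(r.fun).max());print(np.round((r.fun.reshape(-1,2)*6)))
E
```

```text
[ 0.441  -0.025   0.1124  0.3387] 19.407573674805914 0.7288664781118257
[[-2. -4.]
 [-1. -2.]
 [ 4.  1.]
 [-0.  4.]
 [-0.  1.]]
[ 0.4488 -0.0014  0.0953  0.3438  0.0265] 19.69835761881051 0.4894576805625661
[[-3. -3.]
 [ 1. -2.]
 [ 3.  0.]
 [ 1.  2.]
 [-1.  3.]]
```

```bash

python3 -m inch '[0,0,0,-2.5,0,20,0, 0,0,0,-2.5,0,35,0, 0,0,0,-2.5,0,45,0, 0,0,0,-2.5,0,50,0, 0,0,0,-2.5,0,54,0, 0,0,0,-2.5,0,58,0, 0,0,0,-2.5,0,60,0, 0,0,0,-2.5,0,61,0, 0,0,0,-2.5,0,62,0, 0,0,0,-2.5,0,62,0, 0,0,0,-2.5,0,62,0]'
python3 -m inch '[0,0,0,0,0,1,0, 0,0,0,0,0,2,0, 0,0,0,0,0,2,0, 0,0,0,0,0,2,0]'
```

```text
time_s: 15.0
tcp_pos: [0.4397, -0.016, 0.0595]
eef_rot: [-180.0, -0.0, -72.4]
ft_force: [-0.3, 0.9, -1.3]
grip_width: 0.0639
grasp_force: 66.0
time_s: 15.4
tcp_pos: [0.4396, -0.0161, 0.0573]
eef_rot: [180.0, -0.0, -72.4]
ft_force: [0.0, 0.8, -0.9]
grip_width: 0.0637
grasp_force: 66.0
```

```bash

python3 -m inch '[0,0,0,0,0,1,0, 0,0,0,0,0,2,0, 0,0,0,0,0,2,0, 0,0,0,0,0,2,0]'
python3 -m inch '[0,0,0,0,0,1,0, 0,0,0,0,0,1,0, 0,0,0,0,0,1,0, 0,0,0,0,0,1,0]'
```

```text
time_s: 15.8
tcp_pos: [0.4399, -0.0161, 0.0565]
eef_rot: [-180.0, -0.0, -72.4]
ft_force: [-4.0, 0.1, 5.3]
grip_width: 0.0638
grasp_force: 66.4
time_s: 16.2
tcp_pos: [0.4401, -0.0162, 0.0564]
eef_rot: [-179.9, -0.1, -72.4]
ft_force: [-6.7, 1.1, 11.2]
grip_width: 0.0638
grasp_force: 66.6
```

```bash

python3 -m inch '[0,0,0,0,0,0,1, 0,0,0,0,0,0,1, 0,0,0,0,0,0,1, 0,0,0,0,0,0,1, 0,0,0,0,0,-10,1, 0,0,0,0,0,-35,1, 0,0,0,0,0,-75,1, 0,0,0,0,0,-100,1, 0,0,0,0,0,-110,1, 0,0,0,0,0,-110,1, 0,0,0,0,0,-110,1]'
python3 g.py 598.8 -174 150 -60
```

```text
time_s: 17.3
tcp_pos: [0.4391, -0.016, 0.1632]
eef_rot: [179.9, 0.0, -72.4]
ft_force: [0.1, 0.3, -0.7]
grip_width: 0.0853
grasp_force: 0.0
turn [ 0.001  0.001 -0.217] shift [ 198.9 -104.4   12.9]
at [439.1 -16.  163.2] [ 1.7991e+02  3.0000e-02 -7.2410e+01] F [ 0.1  0.3 -0.7] w 85.3 g 0.0 t 17.3 q6 -6.9
```

```bash

python3 -m inch '[0,0,-0.217,199,-104.5,13,1, 0,0,-0.217,199,-104.5,13,1, 0,0,-0.217,199,-104.5,13,1, 0,0,-0.217,199,-104.5,13,1, 0,0,-0.217,199,-104.5,13,1, 0,0,-0.217,199,-104.5,13,1, 0,0,-0.217,199,-104.5,13,1, 0,0,-0.217,199,-104.5,13,1, 0,0,-0.217,199,-104.5,13,1]'
python3 g.py 598.8 -174 3 -60
python3 - <<'E'
from h import *
t=cam("top");s=cam("side")
a=cv2.resize(t[0][190:280,270:360],None,fx=4,fy=4,interpolation=cv2.INTER_CUBIC)
b=cv2.resize(s[0][150:250,240:340],None,fx=4,fy=4,interpolation=cv2.INTER_CUBIC)
o=np.zeros((400,760,3),np.uint8);o[:360,:360]=a;o[:,360:]=b;cv2.imwrite("pics/p2.png",o[:,:,::-1])
E
```

```text
time_s: 18.2
tcp_pos: [0.599, -0.1734, 0.1517]
eef_rot: [-180.0, -0.0, -59.9]
ft_force: [-1.5, 0.8, -0.1]
grip_width: 0.0856
grasp_force: 0.0
turn [-0.001 -0.     0.002] shift [  0.4   0.6 148.7]
at [ 599.  -173.4  151.7] [-1.7997e+02 -2.0000e-02 -5.9910e+01] F [-1.5  0.8 -0.1] w 85.6 g 0.0 t 18.2 q6 27.9
```

View pics/p2.png

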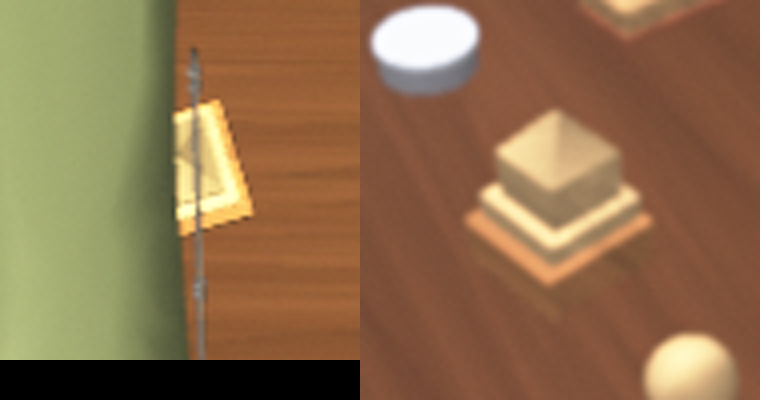

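The pyramid is seated, flat and parallel. The disc is next.

```bash

python3 -m inch '[0,0,0,0,0,40,1, 0,0,0,0,0,80,1, 0,0,0,0,0,115,1, 0,0,0,0,0,135,1, 0,0,0,0,0,145,1, 0,0,0,0,0,149,1, 0,0,0,0,0,149,1, 0,0,0,0,0,149,0, 0,0,0,0,0,149,0, 0,0,0,0,0,149,0, 0,0,0,0,0,149,0, 0,0,0,0,0,149,0]'
python3 -m inch '[0,0,0,0,0,0,0, 0,0,0,0,0,0,0, 0,0,0,0,0,-8,0, 0,0,0,0,0,-30,0, 0,0,0,0,0,-60,0, 0,0,0,0,0,-95,0, 0,0,0,0,0,-110,0, 0,0,0,0,0,-115,0, 0,0,0,0,0,-115,0, 0,0,0,0,0,-115,0]'
python3 g.py 648.8 -23.5 118 -60
```

```text
time_s: 19.5
tcp_pos: [0.6009, -0.1745, 0.0055]
eef_rot: [-179.8, -0.2, -59.9]
ft_force: [-1.4, 1.2, 6.2]
grip_width: 0.063
grasp_force: 63.6
time_s: 20.5
tcp_pos: [0.5986, -0.1739, 0.1155]
eef_rot: [179.9, 0.1, -60.0]
ft_force: [0.9, 0.1, -0.6]
grip_width: 0.0623
grasp_force: 65.4
turn [0.002 0.002 0.   ] shift [-105.1 -118.7   -2.6]
at [ 598.6 -173.9  115.5] [ 1.7989e+02  1.1000e-01 -5.9990e+01] F [ 0.9  0.1 -0.6] w 62.3 g 65.4 t 20.5 q6 27.9
```

```bash

python3 -m inch '[0,0,0,-10,-11,0,0, 0,0,0,-30,-34,0,0, 0,0,0,-55,-62,0,0, 0,0,0,-80,-90,0,0, 0,0,0,-97,-110,0,0, 0,0,0,-105,-118.5,0,0, 0,0,0,-105,-118.5,0,0, 0,0,0,-105,-118.5,0,0, 0,0,0,-105,-118.5,0,0]'
python3 g.py 648.8 -23.5 38 -60
python3 - <<'E'
from h import *
t=cam("top");s=cam("side")
b=cv2.resize(s[0][110:220,310:420],None,fx=5,fy=5,interpolation=cv2.INTER_CUBIC)
cv2.imwrite("pics/over3.png",b[:,:,::-1])
for z in(.126,.074):print(((proj(s,[[.6488,-.0235,z]])[0]-[310,110])*5).round())
E
```

```text
time_s: 21.4
tcp_pos: [0.6491, -0.0249, 0.1171]
eef_rot: [180.0, -0.0, -60.0]
ft_force: [-0.7, -0.3, -0.3]
grip_width: 0.0624
grasp_force: 65.4
turn [ 0.001 -0.    -0.001] shift [-1.4 -0.5 79.1]
at [649.1 -24.9 117.1] [179.97  -0.   -60.03] F [-0.7 -0.3 -0.3] w 62.4 g 65.4 t 21.4 q6 14.5
[300. 187.]
[295. 278.]
```

View pics/over3.png

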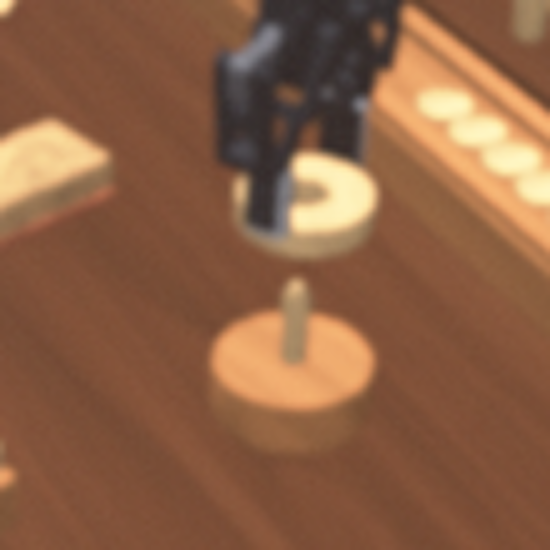

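```bash

python3 -m inch '[0,0,0,-2,0,15,0, 0,0,0,-2,0,30,0, 0,0,0,-2,0,42,0, 0,0,0,-2,0,52,0, 0,0,0,-2,0,60,0, 0,0,0,-2,0,68,0, 0,0,0,-2,0,74,0, 0,0,0,-2,0,77,0, 0,0,0,-2,0,79,0, 0,0,0,-2,0,80,0, 0,0,0,-2,0,80,0, 0,0,0,-2,0,80,0]'
python3 -m inch '[0,0,0,0,0,1,0, 0,0,0,0,0,2,0, 0,0,0,0,0,2,0, 0,0,0,0,0,2,0]'
```

```text
time_s: 22.7
tcp_pos: [0.6486, -0.0222, 0.0377]
eef_rot: [-180.0, -0.0, -60.0]
ft_force: [1.0, -0.7, -0.2]
grip_width: 0.0628
grasp_force: 65.4
time_s: 23.1
tcp_pos: [0.6486, -0.0222, 0.0356]
eef_rot: [-180.0, -0.0, -60.0]
ft_force: [-0.6, 0.4, 0.7]
grip_width: 0.0629
grasp_force: 65.6
```

Contact is expected near 35.5. I'll go 1 mm further, release and rise.

```bash

python3 -m inch '[0,0,0,0,0,1.5,0, 0,0,0,0,0,1.5,0, 0,0,0,0,0,1.5,0]'
python3 -m inch '[0,0,0,0,0,0,1, 0,0,0,0,0,0,1, 0,0,0,0,0,0,1, 0,0,0,0,0,0,1, 0,0,0,0,0,-10,1, 0,0,0,0,0,-35,1, 0,0,0,0,0,-75,1, 0,0,0,0,0,-110,1, 0,0,0,0,0,-120,1, 0,0,0,0,0,-120,1, 0,0,0,0,0,-120,1]'
python3 g.py 605.3 -322.7 150 -90
```

```text
time_s: 23.4
tcp_pos: [0.6487, -0.0223, 0.0355]
eef_rot: [-180.0, -0.1, -60.0]
ft_force: [-4.6, 1.4, 7.4]
grip_width: 0.0625
grasp_force: 66.4
time_s: 24.5
tcp_pos: [0.648, -0.0221, 0.1528]
eef_rot: [179.9, 0.1, -60.0]
ft_force: [-0.8, -0.5, -0.3]
grip_width: 0.0856
grasp_force: 0.0
turn [0.001 0.001 0.524] shift [239.  187.4   2.8]
at [648.  -22.1 152.8] [ 1.7995e+02  5.0000e-02 -5.9980e+01] F [-0.8 -0.5 -0.3] w 85.6 g 0.0 t 24.5 q6 14.4
```

```bash

python3 -m inch '[0,0,0.524,239,187.5,3,1, 0,0,0.524,239,187.5,3,1, 0,0,0.524,239,187.5,3,1, 0,0,0.524,239,187.5,3,1, 0,0,0.524,239,187.5,3,1, 0,0,0.524,239,187.5,3,1, 0,0,0.524,239,187.5,3,1, 0,0,0.524,239,187.5,3,1, 0,0,0.524,239,187.5,3,1, 0,0,0.524,239,187.5,3,1, 0,0,0.524,239,187.5,3,1]'
python3 g.py 605.3 -322.7 2 -90
python3 - <<'E'
from h import *
t=cam("top");s=cam("side")
a=cv2.resize(t[0][120:200,280:370],None,fx=4,fy=4,interpolation=cv2.INTER_CUBIC)
b=cv2.resize(s[0][130:310,330:430],None,fx=4,fy=4,interpolation=cv2.INTER_CUBIC)[:,:400]
b=b[:600]
o=np.zeros((600,760,3),np.uint8);o[:320,:360]=a;o[:,360:]=b;cv2.imwrite("pics/p3.png",o[:,:,::-1])
E
```

```text
time_s: 25.6
tcp_pos: [0.6061, -0.3216, 0.1509]
eef_rot: [-180.0, -0.0, -89.9]
ft_force: [-1.0, 1.0, 0.5]
grip_width: 0.0853
grasp_force: 0.0
turn [-0.    -0.     0.002] shift [  1.1   0.8 148.9]
at [ 606.1 -321.6  150.9] [-180.     -0.    -89.89] F [-1.   1.   0.5] w 85.3 g 0.0 t 25.6 q6 11.4
```

View pics/p3.png

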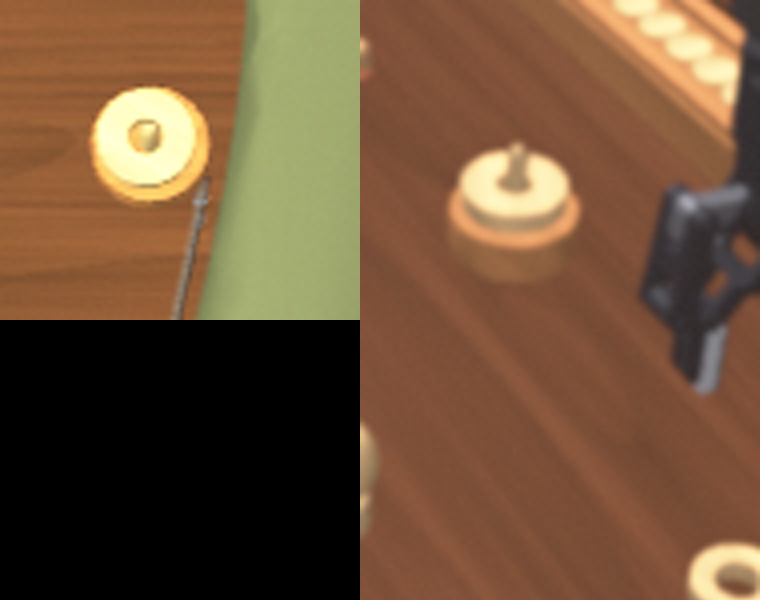

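The disc is seated on the round post with the dowel through its hole. Now the collar.

```bash

python3 -m inch '[0,0,0,1,0.5,40,1, 0,0,0,1,0.5,80,1, 0,0,0,1,0.5,115,1, 0,0,0,1,0.5,135,1, 0,0,0,1,0.5,145,1, 0,0,0,1,0.5,149,1, 0,0,0,1,0.5,149,1, 0,0,0,1,0.5,149,0, 0,0,0,1,0.5,149,0, 0,0,0,1,0.5,149,0, 0,0,0,1,0.5,149,0, 0,0,0,1,0.5,149,0]'
python3 -m inch '[0,0,0,0,0,0,0, 0,0,0,0,0,0,0, 0,0,0,0,0,-8,0, 0,0,0,0,0,-30,0, 0,0,0,0,0,-60,0, 0,0,0,0,0,-95,0, 0,0,0,0,0,-110,0, 0,0,0,0,0,-115,0, 0,0,0,0,0,-115,0, 0,0,0,0,0,-115,0]'
python3 g.py 648.8 -22.5 118 -70
```

```text
time_s: 26.9
tcp_pos: [0.6062, -0.3244, 0.0039]
eef_rot: [-179.8, -0.1, -90.0]
ft_force: [-0.2, 0.3, 5.2]
grip_width: 0.0453
grasp_force: 60.9
time_s: 27.9
tcp_pos: [0.6044, -0.3235, 0.1146]
eef_rot: [179.8, 0.1, -90.0]
ft_force: [0.4, -0.6, -1.1]
grip_width: 0.0451
grasp_force: 61.2
turn [ 0.003  0.002 -0.349] shift [-301.   -44.3   -3.1]
at [ 604.4 -323.5  114.6] [ 1.7984e+02  8.0000e-02 -9.0010e+01] F [ 0.4 -0.6 -1.1] w 45.1 g 61.2 t 27.9 q6 11.5
```

```bash

python3 -m inch '[0,0,-0.03,-20,-3,0,0, 0,0,-0.07,-55,-8,0,0, 0,0,-0.12,-95,-14,0,0, 0,0,-0.17,-135,-20,0,0, 0,0,-0.22,-175,-26,0,0, 0,0,-0.27,-215,-32,0,0, 0,0,-0.31,-250,-37,0,0, 0,0,-0.349,-280,-41,0,0, 0,0,-0.349,-295,-44,0,0, 0,0,-0.349,-301,-44.5,0,0, 0,0,-0.349,-301,-44.5,0,0, 0,0,-0.349,-301,-44.5,0,0]'
python3 g.py 648.8 -22.5 54 -70
python3 - <<'E'
from h import *
s=cam("side")
# collar pale blob centre above post
p=proj(s,[[.6488,-.0225,.128]])[0];print("pred top centre",p)
hsv=cv2.cvtColor(s[0],cv2.COLOR_RGB2HSV);m=((hsv[...,2]>170)&(hsv[...,1]<130)).astype(np.uint8)
m[:, :340]=0;m[:,400:]=0;m[:110]=0;m[200:]=0
n,l,st,ce=cv2.connectedComponentsWithStats(m)
for i in range(1,n):
    if st[i][4]>30:print(st[i],ce[i].round(1))
b=cv2.resize(s[0][110:220,310:420],None,fx=5,fy=5,interpolation=cv2.INTER_CUBIC)
cv2.imwrite("pics/over4.png",b[:,:,::-1])
E
```

```text
time_s: 29.1
tcp_pos: [0.6494, -0.024, 0.1164]
eef_rot: [180.0, -0.0, -70.1]
ft_force: [-0.1, -0.7, -0.3]
grip_width: 0.0448
grasp_force: 61.3
turn [ 0.001 -0.    -0.001] shift [-1.7 -0.  62.4]
at [649.4 -24.  116.4] [ 1.7995e+02 -1.0000e-02 -7.0080e+01] F [-0.1 -0.7 -0.3] w 44.8 g 61.3 t 29.1 q6 4.4
pred top centre [369.88179343 146.50131039]
[393 127   7  11  53] [396.4 130.7]
[368 143  14  13 135] [374.1 149.1]
[354 166  29  23 467] [368.1 177.2]
```

```bash

python3 -m inch '[0,0,0,-1.5,0.5,15,0, 0,0,0,-1.5,0.5,28,0, 0,0,0,-1.5,0.5,36,0, 0,0,0,-1.5,0.5,42,0, 0,0,0,-1.5,0.5,48,0, 0,0,0,-1.5,0.5,54,0, 0,0,0,-1.5,0.5,59,0, 0,0,0,-1.5,0.5,62,0, 0,0,0,-1.5,0.5,64,0, 0,0,0,-1.5,0.5,65,0, 0,0,0,-1.5,0.5,65,0, 0,0,0,-1.5,0.5,65,0]'
python3 -m inch '[0,0,0,0,0,1,0, 0,0,0,0,0,2,0, 0,0,0,0,0,2,0, 0,0,0,0,0,2,0]'
```

```text
time_s: 30.35
tcp_pos: [0.6488, -0.0217, 0.0521]
eef_rot: [-180.0, -0.0, -70.0]
ft_force: [0.1, -0.4, -0.1]
grip_width: 0.0452
grasp_force: 61.3
time_s: 30.75
tcp_pos: [0.6488, -0.0217, 0.05]
eef_rot: [-180.0, -0.0, -70.0]
ft_force: [-0.7, -0.0, 1.0]
grip_width: 0.045
grasp_force: 61.3
```

```bash

python3 -m inch '[0,0,0,0,0,1.5,0, 0,0,0,0,0,1.5,0, 0,0,0,0,0,1.5,0]'
python3 -m inch '[0,0,0,0,0,0,1, 0,0,0,0,0,0,1, 0,0,0,0,0,0,1, 0,0,0,0,0,0,1, 0,0,0,0,0,-10,1, 0,0,0,0,0,-35,1, 0,0,0,0,0,-75,1, 0,0,0,0,0,-110,1, 0,0,0,0,0,-120,1, 0,0,0,0,0,-120,1, 0,0,0,0,0,-120,1]'
python3 g.py 447.3 -183.5 165 -90
```

```text
time_s: 31.05
tcp_pos: [0.6489, -0.0217, 0.0499]
eef_rot: [-180.0, -0.0, -70.0]
ft_force: [-4.1, 0.9, 7.1]
grip_width: 0.0451
grasp_force: 62.0
time_s: 32.15
tcp_pos: [0.6483, -0.0216, 0.1674]
eef_rot: [179.9, 0.0, -70.0]
ft_force: [0.2, -0.2, 0.2]
grip_width: 0.0853
grasp_force: 0.0
turn [0.001 0.001 0.349] shift [ 83.5 244.2   2.6]
at [648.3 -21.6 167.4] [ 1.7994e+02  4.0000e-02 -7.0010e+01] F [ 0.2 -0.2  0.2] w 85.3 g 0.0 t 32.15 q6 4.3
```

```bash
python3 g.py 447.3 -183.5 140 -30
python3 -m inch '[0,0,-0.698,83.5,244,0,1, 0,0,-0.698,83.5,244,0,1, 0,0,-0.698,83.5,244,0,1, 0,0,-0.698,83.5,244,15,1, 0,0,-0.698,83.5,244,27,1, 0,0,-0.698,83.5,244,27,1, 0,0,-0.698,83.5,244,27,1, 0,0,-0.698,83.5,244,27,1, 0,0,-0.698,83.5,244,27,1, 0,0,-0.698,83.5,244,27,1, 0,0,-0.698,83.5,244,27,1]'
python3 g.py 447.3 -183.5 18 -30
```

```text
turn [ 0.001  0.001 -0.698] shift [ 83.5 244.2  27.6]
at [648.3 -21.6 167.4] [ 1.7994e+02  4.0000e-02 -7.0010e+01] F [ 0.2 -0.2  0.2] w 85.3 g 0.0 t 32.15 q6 4.3
time_s: 33.25
tcp_pos: [0.4484, -0.1832, 0.1412]
eef_rot: [180.0, 0.0, -30.0]
ft_force: [0.3, -0.0, -0.7]
grip_width: 0.0854
grasp_force: 0.0
turn [0.    0.    0.001] shift [ -0.8   0.8 123.2]
at [ 448.4 -183.2  141.2] [ 1.7998e+02  2.0000e-02 -2.9970e+01] F [ 0.3 -0.  -0.7] w 85.4 g 0.0 t 33.25 q6 58.3
```

```bash

python3 -m inch '[0,0,0,-0.5,0.5,35,1, 0,0,0,-0.5,0.5,70,1, 0,0,0,-0.5,0.5,100,1, 0,0,0,-0.5,0.5,115,1, 0,0,0,-0.5,0.5,122,1, 0,0,0,-0.5,0.5,122,1, 0,0,0,-0.5,0.5,122,0, 0,0,0,-0.5,0.5,122,0, 0,0,0,-0.5,0.5,122,0, 0,0,0,-0.5,0.5,122,0, 0,0,0,-0.5,0.5,122,0, 0,0,0,-0.5,0.5,122,0]'
python3 -m inch '[0,0,0,0,0,0,0, 0,0,0,0,0,0,0, 0,0,0,0,0,-8,0, 0,0,0,0,0,-30,0, 0,0,0,0,0,-60,0, 0,0,0,0,0,-95,0, 0,0,0,0,0,-115,0, 0,0,0,0,0,-120,0, 0,0,0,0,0,-120,0, 0,0,0,0,0,-120,0]'
python3 g.py 648.8 -22.5 140 -60
```

```text
time_s: 34.45
tcp_pos: [0.4482, -0.184, 0.0208]
eef_rot: [-180.0, -0.1, -30.0]
ft_force: [-0.2, 0.7, 6.5]
grip_width: 0.0459
grasp_force: 60.8
time_s: 35.45
tcp_pos: [0.4465, -0.1835, 0.1377]
eef_rot: [180.0, 0.1, -30.0]
ft_force: [-0.6, -0.3, -1.5]
grip_width: 0.0457
grasp_force: 61.5
turn [0.001 0.002 0.523] shift [  94.6 -240.6   -2.7]
at [ 446.5 -183.5  137.7] [ 1.7997e+02  1.4000e-01 -3.0020e+01] F [-0.6 -0.3 -1.5] w 45.7 g 61.5 t 35.45 q6 58.3
```

```bash

python3 -m inch '[0,0,0.04,6,-16,0,0, 0,0,0.12,20,-50,0,0, 0,0,0.2,34,-86,0,0, 0,0,0.28,48,-122,0,0, 0,0,0.36,62,-158,0,0, 0,0,0.44,75,-190,0,0, 0,0,0.523,86,-219,0,0, 0,0,0.523,92,-234,0,0, 0,0,0.523,94.5,-240.5,0,0, 0,0,0.523,94.5,-240.5,0,0, 0,0,0.523,94.5,-240.5,0,0]'
python3 g.py 648.8 -22.5 83 -60
python3 - <<'E'
from h import *
t=cam("top");s=cam("side")
b=cv2.resize(s[0][100:220,310:420],None,fx=5,fy=5,interpolation=cv2.INTER_CUBIC)
cv2.imwrite("pics/over5.png",b[:,:,::-1])
for z in(.158,.117,.074,.06):print(((proj(s,[[.6488,-.0225,z]])[0]-[310,100])*5).round())
E
```

```text
time_s: 36.55
tcp_pos: [0.6487, -0.0234, 0.1386]
eef_rot: [179.9, 0.0, -60.0]
ft_force: [-0.2, 0.3, -0.9]
grip_width: 0.0456
grasp_force: 61.5
turn [0.001 0.    0.   ] shift [-0.7 -0.6 55.6]
at [648.7 -23.4 138.6] [ 1.7992e+02  2.0000e-02 -5.9990e+01] F [-0.2  0.3 -0.9] w 45.6 g 61.5 t 36.55 q6 14.5
[303. 178.]
[298. 252.]
[294. 326.]
[292. 350.]
```

View pics/over5.png

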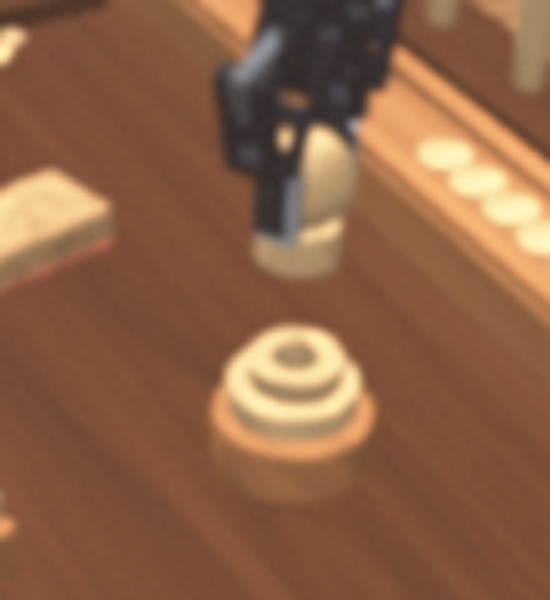

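Disc and collar are seated, and the ball's foot (crop 298,250) hangs over the dowel axis (294,326). I'm lowering it.

```bash

python3 -m inch '[0,0,0,-0.5,-0.5,12,0, 0,0,0,-0.5,-0.5,24,0, 0,0,0,-0.5,-0.5,34,0, 0,0,0,-0.5,-0.5,40,0, 0,0,0,-0.5,-0.5,44,0, 0,0,0,-0.5,-0.5,47,0, 0,0,0,-0.5,-0.5,50,0, 0,0,0,-0.5,-0.5,53,0, 0,0,0,-0.5,-0.5,55,0, 0,0,0,-0.5,-0.5,56,0, 0,0,0,-0.5,-0.5,56,0, 0,0,0,-0.5,-0.5,56,0]'
python3 -m inch '[0,0,0,0,0,1,0, 0,0,0,0,0,1.5,0, 0,0,0,0,0,1.5,0, 0,0,0,0,0,1.5,0]'
```

```text
time_s: 37.85
tcp_pos: [0.6496, -0.0222, 0.0835]
eef_rot: [-180.0, -0.0, -60.0]
ft_force: [-0.1, 0.2, -0.4]
grip_width: 0.0458
grasp_force: 61.5
time_s: 38.25
tcp_pos: [0.6495, -0.0221, 0.0818]
eef_rot: [180.0, -0.0, -60.0]
ft_force: [-0.4, -0.3, -0.9]
grip_width: 0.0458
grasp_force: 61.5
```

```bash

python3 -m inch '[0,0,0,0,0,1,0, 0,0,0,0,0,1.5,0, 0,0,0,0,0,1.5,0, 0,0,0,0,0,1.5,0]'
python3 -m inch '[0,0,0,0,0,0.5,0, 0,0,0,0,0,0.5,0, 0,0,0,0,0,0.5,0]'
```

```text
time_s: 38.65
tcp_pos: [0.6498, -0.0222, 0.0809]
eef_rot: [-180.0, -0.0, -60.0]
ft_force: [-1.1, -1.7, 3.0]
grip_width: 0.0459
grasp_force: 61.7
time_s: 38.95
tcp_pos: [0.6498, -0.0224, 0.0808]
eef_rot: [-180.0, -0.1, -60.0]
ft_force: [-1.2, 0.0, 4.9]
grip_width: 0.0456
grasp_force: 61.9
```

Contact came at 80.8 mm, exactly as predicted. I'll release, rise and move clear of the top camera.

```bash

python3 -m inch '[0,0,0,0,0,0,1, 0,0,0,0,0,0,1, 0,0,0,0,0,0,1, 0,0,0,0,0,0,1, 0,0,0,0,0,-8,1, 0,0,0,0,0,-25,1, 0,0,0,0,0,-50,1, 0,0,0,0,0,-80,1, 0,0,0,0,0,-100,1, 0,0,0,0,0,-100,1, 0,0,0,0,0,-100,1]'
python3 g.py 480 -300 180 -60
python3 -m inch '[0,0,0,155,285,0,1, 0,0,0,155,285,0,1, 0,0,0,155,285,0,1, 0,0,0,155,285,0,1, 0,0,0,155,285,0,1, 0,0,0,155,285,0,1, 0,0,0,155,285,0,1, 0,0,0,155,285,0,1]'
python3 - <<'E'
from h import *
t=cam("top");s=cam("side")
crop(t,165,110,335,270,3.5,"ft.png");crop(s,240,90,420,240,4,"fs.png")
for nm,c,z in (("ball c round post",(649,-23),101),("pyr apex",(440,-19),104)):
    print(nm,"side",proj(s,[[c[0]/1e3,c[1]/1e3,z/1e3]])[0].round(1),"top",proj(t,[[c[0]/1e3,c[1]/1e3,z/1e3]])[0].round(1))
# ball fit in side: circle
hsv=cv2.cvtColor(s[0],cv2.COLOR_RGB2HSV);m=cv2.inRange(hsv,(10,30,120),(35,140,255))
m[:,:340]=0;m[:,400:]=0;m[:110]=0;m[215:]=0
n,l,st,ce=cv2.connectedComponentsWithStats(m)
for i in range(1,n):
    if st[i][4]>60:
        print(st[i]);L=[(r,int(np.where(l[r]==i)[0].min()),int(np.where(l[r]==i)[0].max())) for r in range(st[i][1],st[i][1]+st[i][3],2)];print(L)
E
```

```text
time_s: 40.05
tcp_pos: [0.6497, -0.022, 0.1805]
eef_rot: [-179.9, -0.0, -60.0]
ft_force: [0.2, 0.4, -1.0]
grip_width: 0.0852
grasp_force: 0.0
turn [-0.001 -0.     0.   ] shift [1.558e+02 2.861e+02 2.000e-01]
at [649.7 -22.  180.5] [-1.7992e+02 -1.0000e-02 -5.9980e+01] F [ 0.2  0.4 -1. ] w 85.2 g 0.0 t 40.05 q6 14.4
time_s: 40.85
tcp_pos: [0.4782, -0.3012, 0.1789]
eef_rot: [179.9, 0.1, -60.2]
ft_force: [0.5, 0.5, 0.3]
grip_width: 0.0853
grasp_force: 0.0
ball c round post side [369.5 156.1] top [316.6 149.3]
pyr apex side [287.6 177.5] top [313.8 230.8]
```

The 14 viewings are used up, so I'll check the stack numerically against the first pictures.

```bash
python3 - <<'E'
from h import *
for n in("side","top"):
    c=cam(n);old=cv2.imread(f"pics/{n}0.png")[:,:,::-1]
    d=(cv2.absdiff(c[0],old).max(2)>28).astype(np.uint8)
    nn,l,st,ce=cv2.connectedComponentsWithStats(d)
    for i in range(1,nn):
        if st[i][4]>25:print(n,st[i],ce[i].round(0))
    # predicted silhouettes
    th=np.linspace(0,2*np.pi,60)
    if n=="side":
        def sil(r,z,cx=.649,cy=-.023):
            q=proj(c,[[cx+r*np.cos(a),cy+r*np.sin(a),z] for a in th]);return q.min(0).round(0),q.max(0).round(0)
        for nm,r,z in(("disc top",.033,.046),("collar top",.024,.060),("foot top",.021,.080),("ball eq",.024,.101)):print(nm,*sil(r,z))
        b=proj(c,[[.649,-.023,.101]])[0];print("ball",b)
        g=cv2.cvtColor(c[0],cv2.COLOR_RGB2GRAY)
        for r in range(140,204,5):print(r,g[r,348:394:2].tolist())
E
```

```text
side [ 0  0 10 19 61] [3. 8.]
side [ 22   0  16  11 105] [30.  4.]
side [    0     0   424   239 32680] [212.  88.]
side [289 112  23  22 360] [300. 123.]
side [   0  139   29  127 2415] [ 10. 212.]
side [269 177  41  40 918] [289. 196.]
side [ 31 211  47  16 398] [ 51. 217.]
side [367 218  32  27 664] [382. 231.]
side [  31  229   58   41 1197] [ 58. 250.]
side [311 233  23  34 625] [322. 249.]
side [412 265  26  23 454] [424. 276.]
side [ 322  287   51   47 1329] [346. 310.]
side [424 383  32   7  87] [440. 386.]
side [478 388  45   8 128] [500. 391.]
disc top [355. 167.] [382. 183.]
collar top [359. 164.] [378. 176.]
foot top [360. 158.] [378. 168.]
ball eq [359. 151.] [380. 162.]
ball [369.47189356 156.12855964]
140 [73, 67, 68, 77, 72, 55, 51, 52, 52, 52, 52, 52, 53, 52, 52, 53, 53, 52, 53, 52, 51, 51, 52]
145 [72, 48, 52, 64, 70, 81, 103, 122, 129, 130, 125, 116, 114, 112, 109, 109, 110, 111, 112, 118, 113, 94, 78]
150 [66, 48, 47, 47, 46, 48, 45, 53, 55, 59, 65, 70, 71, 72, 71, 70, 68, 65, 61, 59, 53, 47, 46]
155 [66, 47, 47, 43, 45, 48, 55, 61, 63, 52, 46, 46, 46, 47, 46, 46,
[... 384 characters left out ...]
 44, 45, 47, 50, 47, 48, 73, 62]
180 [92, 93, 105, 76, 56, 58, 48, 47, 50, 52, 50, 40, 49, 63, 59, 48, 41, 40, 42, 44, 47, 45, 67]
185 [88, 94, 110, 124, 130, 127, 100, 58, 49, 44, 40, 44, 57, 61, 57, 44, 43, 44, 45, 41, 41, 50, 75]
190 [136, 145, 131, 91, 72, 64, 50, 46, 43, 42, 44, 58, 60, 51, 43, 43, 44, 42, 47, 90, 140, 102, 89]
195 [81, 77, 57, 55, 51, 52, 65, 52, 45, 42, 53, 58, 48, 74, 61, 42, 42, 42, 41, 46, 88, 88, 87]
200 [74, 69, 49, 48, 43, 51, 76, 90, 93, 76, 58, 47, 73, 90, 56, 39, 43, 42, 41, 56, 97, 89, 88]
top [  280   127   244   273 26379] [378. 236.]
top [174 155  22  21 435] [184. 165.]
top [   0  288   79   52 2527] [ 30. 313.]
top [ 222  374   63   26 1193] [254. 389.]
```

```bash
python3 g.py 420 300 200 -60
python3 -m inch '[0,0,0,-549,-251,-21,1, 0,0,0,-549,-251,-21,1, 0,0,0,-549,-251,-21,1, 0,0,0,-549,-251,-21,1, 0,0,0,-549,-251,-21,1, 0,0,0,-549,-251,-21,1, 0,0,0,-549,-251,-21,1, 0,0,0,-549,-251,-21,1, 0,0,0,-549,-251,-21,1, 0,0,0,-549,-251,-21,1, 0,0,0,-549,-251,-21,1, 0,0,0,-549,-251,-21,1]'
python3 - <<'E'
from h import *
c=cam("side");old=cv2.imread("pics/side0.png")[:,:,::-1]
d=cv2.absdiff(c[0],old).max(2)
for r in range(138,196,3):
    print(r,"".join("#" if v>28 else "." for v in d[r,344:398]),c[0][r,352:388:5,0].tolist())
def ell(P):q=proj(c,P);return q.min(0).round(1),q.max(0).round(1)
th=np.linspace(0,2*np.pi,40)
print("ball expect",ell([[.649+.024*np.cos(a)*np.cos(b),-.023+.024*np.sin(a)*np.cos(b),.101+.024*np.sin(b)] for a in th for b in th]))
print("disc expect",ell([[.649+.033*np.cos(a),-.023+.033*np.sin(a),z] for a in th for z in(.03,.046)]))
E
```

```text
turn [0.001 0.001 0.001] shift [-548.1 -247.2  -20.5]
at [ 480.6 -298.2  179.1] [ 1.7996e+02  5.0000e-02 -5.9930e+01] F [-0.2  0.1 -0.3] w 85.3 g 0.0 t 41.05 q6 41.6
time_s: 42.25
tcp_pos: [0.4219, 0.3012, 0.2008]
eef_rot: [-180.0, 0.0, -59.8]
ft_force: [2.1, -0.1, 0.5]
grip_width: 0.0854
grasp_force: 0.0
138 ...................................................... [126, 134, 127, 130, 135, 141, 143, 148]
141 ...................................................... [128, 131, 132, 124, 135, 134, 143, 145]
144 ...................................................... [124, 129, 132, 130, 128, 136, 134, 146]
147 ....................###########....................... [125, 129, 133, 243, 219, 131, 138, 141]
150 ................##################.................... [131, 124, 247, 255, 251, 157, 136, 136]
153 ...............####################................... [131, 129, 253, 249, 232, 187, 133, 139]
156 ..............#####################................... [127, 134, 235, 225, 206, 175, 124, 136]
159 ...............####################................... [126, 129, 191, 191, 184, 160, 130
[... 624 characters left out ...]
.#############...######.................. [181, 215, 254, 212, 211, 253, 227, 127]
183 .............#####..###########.#####................. [187, 185, 220, 244, 239, 189, 233, 129]
186 ................##################.................... [150, 235, 184, 184, 173, 200, 222, 122]
189 ...................................................... [142, 172, 229, 231, 237, 220, 133, 123]
192 ...................................................... [130, 141, 153, 164, 168, 143, 118, 120]
195 ...................................................... [129, 133, 150, 146, 141, 138, 127, 123]
ball expect (array([359.4, 146.1]), array([379.6, 166.2]))
disc expect (array([354.8, 166.9]), array([381.7, 188. ]))
```

```bash
python3 -c "
from station import ctrl
print(ctrl.finish_job())"
```

```text
the job is handed in; nothing more can be done
None
```

I fitted all five caps in the order asked and handed the job in at about 42 s; the hand-in gave no verdict. Contact heights and pictures showed each part seated; the ball I checked only by contact height and pixel comparison, as my 14 pictures were used up.

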